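# Stow the tins and cups for the road

## Task

Get this coffee trailer's drawer ready for the road. First lay the loose rubber chock bar along the yellow stripe on the drawer floor, then lay the tins on their sides on the blue ramp to its left, lying front to back so that they rest against the chock, and stand the espresso cups mouth down, as they are now, in the bay on the other side of it. When all is loaded push the drawer gently home until it clicks in flush, then throw the red lock lever on top of the unit fully back; leave the tamper and the milk pitcher where they stand.

Things in the scene. Friction and masses are not known exactly. Their poses are not given: they have to be found in the camera images.
- front (a point): Centre of the drawer front's outer face: plain steel panel 326 mm wide, 80 mm tall, 14 mm thick; the point is 50 mm, the panel's top edge 86 mm above the counter. x points into the unit (the way it closes), y left seen from the robot, z up. The unit behind (330 wide, 260 deep, 110 mm tall, placed and turned anew each time) has its face flush with the panel's inner side when home.
- drawer (a joint): How far the drawer is open, m: 0 is home, 0.20 the most. It starts open, slides with 1.6 N of friction and stays where it is left. A sprung roller catch acts over the last 15 mm: it resists with about 4 N more until 7 mm, then, within 5 mm, draws the drawer home to 0; left short of that it springs back out a little. Slamming (0.3 m/s or more) would throw the load about.
- stripe (a point): Centre of the yellow stripe (176 x 30 mm, for the chock) on the drawer's flat floor, 14 mm above the counter; moves with the drawer. x to the drawer's back, y left, z up. The inside runs x -88 (front panel, 72 mm tall inside) to +88 mm (back wall 34 mm tall), y -110 (right wall 28 mm tall) to +190 mm (left wall 46 mm). What lies at x beyond (joint drawer - 88 mm) is covered by the unit.
- tin_bay (a point): Centre of the blue ramp in the drawer, on its surface, 106 mm left of the stripe's centre; drawer axes as for the stripe. The ramp runs the whole depth (176 mm) and from 22 to 190 mm left of the stripe's centre; it falls 5 degrees to the right, towards the stripe, level with the flat floor at its foot and 15 mm higher at the left wall: a tin laid there rolls right until something stops it.
- cup_bay (a point): Centre of the flat grey floor right of the stripe, at floor height, 61 mm right of the stripe's centre: the cup bay, 176 mm deep (x) and 98 mm wide (y) with the chock in place. Drawer axes as for the stripe.
- chock_mid (a point): Centre of the loose chock bar, black rubber with two yellow bands, 150 mm long (x) x 24 mm wide (y) x 22 mm tall (z), 0.3 kg. It starts lying on the counter to the right.
- lock_tip (a point): Tip of the red lock lever on top of the unit, towards the left. The lever swings in the unit's fore-and-aft plane about a level axis 60 mm below the tip.
- lock (a joint): Angle of the lock lever, rad: near 0 it leans to the front (towards the robot, about 0.5 rad off upright), 1.0 is fully back. It is stiff enough to stay where it is left and is easily pushed over by its upper half.
- tin_a_mid (a point): Centre of the red-coloured round tin with a paper band, 48 mm diameter x 60 mm long, about 0.15 kg, its axis along y (the point rolls with it). It starts lying in a groove of the low aluminium caddy on the left: grooves 60 mm apart with 10 mm ridges between them, caddy plate 52 mm wide, so the tin's flat ends overhang it and can be gripped; its centre lies 30 mm above the counter there. May be absent (None).
- tin_b_mid (a point): Centre of the green-coloured round tin with a paper band, 48 mm diameter x 60 mm long, about 0.15 kg, its axis along y (the point rolls with it). It starts lying in a groove of the low aluminium caddy on the left: grooves 60 mm apart with 10 mm ridges between them, caddy plate 52 mm wide, so the tin's flat ends overhang it and can be gripped; its centre lies 30 mm above the counter there. May be absent (None).
- tin_c_mid (a point): Centre of the brass-coloured round tin with a paper band, 48 mm diameter x 60 mm long, about 0.15 kg, its axis along y (the point rolls with it). It starts lying in a groove of the low aluminium caddy on the left: grooves 60 mm apart with 10 mm ridges between them, caddy plate 52 mm wide, so the tin's flat ends overhang it and can be gripped; its centre lies 30 mm above the counter there. May be absent (None).
- cup_a_mid (a point): Centre (30 mm up) of a white handleless espresso cup standing mouth down on the counter to the right: straight-sided, 58 mm diameter up to 55 mm, 60 mm tall in all, z up. May be absent (None).
- cup_b_mid (a point): Centre (30 mm up) of a white handleless espresso cup standing mouth down on the counter to the right: straight-sided, 58 mm diameter up to 55 mm, 60 mm tall in all, z up. May be absent (None).
- tamper: Bystander, not to be moved: steel tamper, 58 mm diameter, 82 mm tall, standing near the cups; origin at its underside.
- pitcher: Bystander, not to be moved: steel milk pitcher, about 80 mm diameter, 100 mm tall; origin at its underside.
Things that resemble listed ones, but are neither listed nor needed, are in the scene too. Of the things that look like the part that bears chock_mid, take the one that is farthest to the robot's right at the start.

How it is judged:
On the way, in this order (a step that is already met when the one before it is completed fails the run):
1. the chock lies released along the yellow stripe (x of chock_mid in the frame of stripe between -0.02 and 0.02 m and y of chock_mid in the frame of stripe between -0.012 and 0.012 m and z of chock_mid in the frame of stripe between 0.005 and 0.018 m and angle between the x axis of chock_mid and the x axis of stripe, either way round below 0.14 rad and contact force between the fingers and chock below 0.1 N), for 0.3 s.
2. every tin lies on the ramp side of the chock and every cup stands in the bay on the other side, all released (x of chock_mid in the frame of stripe between -0.02 and 0.02 m and y of chock_mid in the frame of stripe between -0.012 and 0.012 m and z of chock_mid in the frame of stripe between 0.005 and 0.018 m and angle between the x axis of chock_mid and the x axis of stripe, either way round below 0.14 rad and x of tin_a_mid in the frame of stripe between -0.088 and 0.088 m and y of tin_a_mid in the frame of stripe between 0.022 and 0.19 m and z of tin_a_mid in the frame of stripe between 0.015 and 0.045 m and angle between each of tin_a_mid, tin_b_mid, tin_c_mid's own y axis and vertical above 1.35 rad and angle between the y axis of each of tin_a_mid, tin_b_mid, tin_c_mid and the x axis of stripe, either way round below 0.35 rad and contact force between the fingers and tin_a below 0.1 N and x of tin_b_mid in the frame of stripe between -0.088 and 0.088 m and y of tin_b_mid in the frame of stripe between 0.022 and 0.19 m and z of tin_b_mid in the frame of stripe between 0.015 and 0.045 m and contact force between the fingers and tin_b below 0.1 N and x of tin_c_mid in the frame of stripe between -0.088 and 0.088 m and y of tin_c_mid in the frame of stripe between 0.022 and 0.19 m and z of tin_c_mid in the frame of stripe between 0.015 and 0.045 m and contact force between the fingers and tin_c below 0.1 N and x of cup_a_mid in the frame of stripe between -0.088 and 0.088 m and y of cup_a_mid in the frame of stripe between -0.11 and -0.03 m and z of cup_a_mid in the frame of stripe between 0.02 and 0.04 m and angle between each of cup_a_mid, cup_b_mid's own z axis and vertical below 0.15 rad and contact force between the fingers and cup_a below 0.1 N and x of cup_b_mid in the frame of stripe between -0.088 and 0.088 m and y of cup_b_mid in the frame of stripe between -0.11 and -0.03 m and z of cup_b_mid in the frame of stripe between 0.02 and 0.04 m and contact force between the fingers and cup_b below 0.1 N), for 0.3 s.
3. the drawer is home at its detent (value of joint drawer below 0.004 m), for 0.3 s.
4. the lock lever is thrown back (value of joint lock above 0.88 rad), for 0.2 s.
At the end, for the whole second after the job is handed in: Drawer home (within 4 mm), lever past 0.88 rad; chock on the stripe (within 12 mm across, 20 mm along, 8 deg); each tin on its side left of the chock, axis within 20 deg of front-to-back; each cup mouth down right of the chock; all released and at rest (all of step 2 and value of joint drawer below 0.004 m and value of joint lock above 0.88 rad and contact force between the fingers and chock below 0.1 N and linear speed of each of tin_a, tin_b, tin_c, cup_a, cup_b below 0.03 m/s); the robot touches nothing.
It fails at once if the drawer is slammed (faster than 0.4 m/s) (velocity of joint drawer below -0.4 m/s).
It fails at once if a bystander is moved more than 5 cm or tipped over (distance of any of tamper, pitcher from where it was at the start of the episode above 0.05 m or angle between any of tamper, pitcher's own z axis and vertical above 0.5 rad).
Of tin_a, tin_b, tin_c only 2 to 3 are there at a start; the rules pass over those that are not, and their reading is None.
Of cup_a, cup_b only 1 to 2 are there at a start; the rules pass over those that are not, and their reading is None.
At some moment in a run one of cup_a, cup_b, tin_a, tin_b, tin_c may be knocked a few centimetres aside while the robot is not near it.
It also fails if it takes over 210 s, if anything falls off the work surface, if the arm or the gripper's body presses on something with over 40 N, if the wrist force passes 120 N, or if a joint passes its speed limit or range.

## Robot

A 6-joint arm with a two-finger parallel gripper is mounted at the origin on the work surface. World frame = base frame: x ahead of the robot, y to its left, z up, the work surface at z = 0. Lengths are in m, angles in rad, forces in N, time in s.
With the tool pointing down it reaches from about 0.35 to 0.975 m from the base axis. Payload 4.9 kg.
Tool frame: the origin (TCP) lies midway between the tips of the shut fingers; the grasp point (between the pads) lies 19 mm behind it (robot.hold_point_z is the distance from the TCP to the grasp point, in m); y points along the fingers, z is the direction in which the jaws open and shut, and the axes are right-handed (so a half turn about y gives the same grasp; the last joint's range is limited). The gripper opens to 85 mm and grips with 20 to 120 N. Pads are 22 mm wide; open, the fingers measure 114 mm over their backs; the gripper's body (76 mm by 85 mm) begins 54 mm behind the grasp point. The pads swing forward as they close: fully open they stand 13 mm farther back than shut.
Start: joints at [1.085, 0.053, 1.613, -0, 1.476, -0.119], TCP at [0.224, 0.583, 0.231] pointing down, gripper open.
Joint ranges: [-3.01, 3.01], [-1.01, 2.22], [0.06, 2.58], [-1.02, 4.17], [0.09, 2.62], [-3.14, 3.14]. Speed limits (rad/s): [2.57, 2.57, 3.14, 3.14, 3.14, 3.14].

## Interface

Orientations are given as a 3x3 rotation matrix whose columns are the frame's x, y, z axes.
In Python, from plant import robot gives the robot as it stands.
- The arm moves only by the shell command python3 -m handwheel 'ROWS' [OPENING]. ROWS is JSON, a list of rows, each a list of 2 entries, a list of its own where there are three numbers: the shift along the tool's x, y, z normalised to -1 to 1, where 1 is 50 mm, then the turn about the tool's y normalised to -1 to 1, where 1 is 90 degrees. In form: [[[tx, ty, tz], spin], ...]. A call has exactly 8 rows; each row shifts and turns the commanded pose from where the row before left it, along the tool's axes as they then stand; what a row does not reach is not made up. A row lasts 1/10 s, in which the tool goes at most 50 mm and 8.59 degrees, less where a joint would pass 70% of its speed; a pose out of reach is approached as far as the arm can. A call with a number of a shift or a turn outside -1 to 1 is refused whole. A call with a gripper value outside its range is refused whole. OPENING is the opening, from -1 (shut) to 1 (fully open), so that 0 is half open, set as the call begins (- or left out, the last holds). The fingers move at their own pace and stop on an object; the grip force is fixed at half the most. Time passes only in rows, so rows that do not move let the fingers close, or fill a call up. It gives the time, the measured TCP pose, the force and the opening at its end, in the units of the state.
- robot.sense(): the state, without advancing time (a new reading comes with each control period).
- robot.camera(name): name is "side" or "top"; returns the picture (400x640x3 uint8, red, green, blue); there is no depth.
- robot.camera_params(name): a dict with "intrinsics" (3x3 intrinsics, pixels), "R" (3x3) and "t" (3): a world point X has camera coordinates R X + t. Camera axes: x right, y down, z forward; pixel columns grow to the right and rows downward; lengths in m; the calibration is good to about 2 mm. A picture is of the moment at which its call begins. camera_params takes no time and is no camera call.
- robot.finish_job(): hands the job in, once; it reports no verdict.
The state is a dict: "t": time; "q": joint angles; "dq": joint speeds; "joint_torque": joint torques, N m; "tool_pos": TCP position; "orientation": TCP orientation; "wrist_force": force on the tool from outside, world axes, zero at the start; "ft_torque": the same for the moment, N m; "width": finger opening in m.
Only numpy, scipy, OpenCV 4.12 (cv2) and the standard library are available. Lean on these libraries where they do the work, as an engineer would, in place of code of your own. Each camera call takes 0.05 s, during which the arm holds its last target. There are 200 camera calls.

## Working session

There is one attempt and no reset: what is moved stays moved. The work goes in short steps, Python scripts to look and compute and a shell command to move; the robot and the scene stay as the last step left them, time stands still between calls to the robot, and variables do not carry over. Pictures are saved under pics/ and viewed, about 12 in all and at most 16, crops included, and the job is handed in when it is done.

```bash
ls; mkdir -p pics; python3 - <<'E'
from plant import robot
import cv2,numpy as np
s=robot.sense();print({k:np.round(v,3).tolist() for k,v in s.items()},robot.hold_point_z)
for n in("top","side"):
    im=robot.camera(n);cv2.imwrite(f"pics/{n}0.png",im[...,::-1]);p=robot.camera_params(n);print(n,{k:np.round(v,4).tolist() for k,v in p.items()})
E
```

```text
pics
{'t': 0.0, 'q': [1.085, 0.053, 1.614, 0.0, 1.476, -0.119], 'dq': [0.001, 0.0, -0.001, 0.002, -0.001, -0.002], 'joint_torque': [0.001, -39.369, -37.018, -0.0, 0.007, 0.0], 'tool_pos': [0.224, 0.583, 0.23], 'orientation': [[0.933, -0.001, 0.359], [-0.359, -0.002, 0.933], [-0.0, -1.0, -0.002]], 'wrist_force': [-0.263, -0.3, -0.401], 'ft_torque': [0.007, 0.004, 0.001], 'width': 0.085} 0.0187
top {'intrinsics': [[458.9762, 0.0, 323.5055], [0.0, 458.9762, 200.3107], [0.0, 0.0, 1.0]], 'R': [[-0.0015, -1.0, 0.0035], [-0.9846, 0.0008, -0.1749], [0.1749, -0.0037, -0.9846]], 't': [-0.0113, 0.5759, 1.3848]}
side {'intrinsics': [[436.0361, 0.0, 331.6058], [0.0, 436.0361, 207.4252], [0.0, 0.0, 1.0]], 'R': [[0.6608, -0.7503, -0.0189], [-0.5458, -0.463, -0.6984], [0.5153, 0.4718, -0.7155]], 't': [-0.3799, 0.378, 0.9548]}
```

View pics/top0.png

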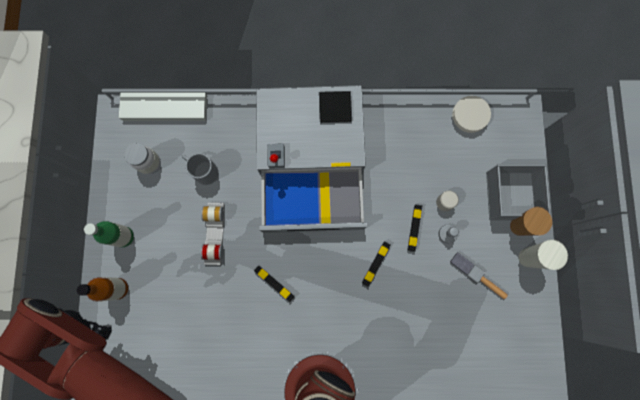

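View pics/side0.png

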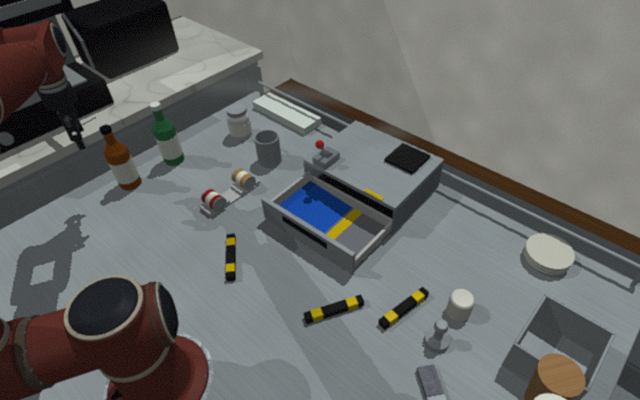

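Top view: three banded bars at px (274,284), (376,264) and (415,228). The last is farthest to the robot's right, so it is the chock. The tins are brass (212,214) and red (212,252). There is one white cup at (449,200), with the tamper at (449,232). Next I'll confirm this in a crop and measure.

```bash
cat > h.py <<'E'
import numpy as np,cv2
from plant import robot
def ray(n,uv,z):
    p=robot.camera_params(n);K,R,t=[np.array(p[k]) for k in("intrinsics","R","t")]
    c=-R.T@t;d=R.T@np.linalg.inv(K)@np.array([uv[0],uv[1],1.]);return c+d*(z-c[2])/d[2]
def px(n,X):
    p=robot.camera_params(n);K,R,t=[np.array(p[k]) for k in("intrinsics","R","t")]
    q=K@(R@np.array(X)+t);return q[:2]/q[2]
def blobs(im,lo,hi,roi,amin=15):
    x0,y0,x1,y1=roi;h=cv2.cvtColor(im[y0:y1,x0:x1],cv2.COLOR_RGB2HSV)
    m=cv2.inRange(h,lo,hi);n,l,s,c=cv2.connectedComponentsWithStats(m)
    out=[]
    for i in range(1,n):
        if s[i,4]>=amin:
            pts=np.argwhere(l==i)[:,::-1].astype(np.float32);r=cv2.minAreaRect(pts)
            out.append(dict(c=c[i]+[x0,y0],area=s[i,4],box=(s[i,:4]+[x0,y0,0,0]).tolist(),rect=cv2.boxPoints(r)+[x0,y0]))
    return out
E
python3 - <<'E'
from h import *
t=cv2.imread("pics/top0.png");s=cv2.imread("pics/side0.png")
a=cv2.resize(t[150:300,190:480],None,fx=2.75,fy=2.75,interpolation=cv2.INTER_CUBIC)[:, :798]
cv2.imwrite("pics/crop1.png",a)
im=t[...,::-1].copy()
for nm,lo,hi,roi,z in [("yellow",(20,150,90),(35,255,255),(250,160,440,310),.014),("blue",(105,120,50),(130,255,255),(250,160,380,235),.02),("red",(0,150,80),(8,255,255),(190,140,300,270),.03),("black",(0,0,0),(180,120,70),(360,195,430,295),.02)]:
    for b in blobs(im,lo,hi,roi):print(nm,b['c'].round(1),b['area'],b['box'],'world',ray("top",b['c'],z).round(3),[ray("top",q,z)[:2].round(3).tolist() for q in b['rect']])
E
```

```text
yellow [339.6 164.3] 65 [331, 163, 19, 4] world [ 0.701 -0.065  0.014] [[0.706, -0.037], [0.706, -0.095], [0.696, -0.095], [0.696, -0.037]]
yellow [324.6 197.4] 456 [320, 172, 11, 51] world [ 0.592 -0.016  0.014] [[0.675, 0.001], [0.676, -0.028], [0.512, -0.033], [0.511, -0.004]]
yellow [416.8 213.2] 65 [413, 209, 8, 9] world [ 0.54  -0.31   0.014] [[0.554, -0.298], [0.554, -0.321], [0.528, -0.32], [0.528, -0.298]]
yellow [412.5 240.8] 70 [409, 236, 8, 10] world [ 0.452 -0.293  0.014] [[0.467, -0.283], [0.467, -0.305], [0.439, -0.304], [0.439, -0.282]]
yellow [382.7 250.5] 69 [378, 246, 10, 10] world [ 0.422 -0.198  0.014] [[0.415, -0.182], [0.44, -0.195], [0.429, -0.216], [0.404, -0.203]]
yellow [262.6 273.6] 66 [258, 269, 10, 10] world [0.35  0.178 0.014] [[0.352, 0.196], [0.368, 0.18], [0.349, 0.161], [0.334, 0.177]]
yellow [369.3 276. ] 70 [365, 271, 10, 11] world [ 0.343 -0.154  0.014] [[0.335, -0.137], [0.36, -0.15], [0.349, -0.171], [0.325, -0.158]]
yellow [284.5 292.7] 72 [280, 288, 11, 11] world [0.292 0.109 0.014] [[0.291, 0.128], [0.31, 0.113], [0.293, 0.091], [0.274, 0.10
[... 653 characters left out ...]
, -0.3]]
black [414.6 227. ] 140 [410, 218, 10, 19] world [ 0.495 -0.3    0.02 ] [[0.469, -0.283], [0.525, -0.294], [0.522, -0.318], [0.466, -0.307]]
black [386.3 244.6] 29 [383, 242, 7, 7] world [ 0.44  -0.209  0.02 ] [[0.442, -0.197], [0.452, -0.204], [0.438, -0.222], [0.429, -0.215]]
black [411.2 248.5] 42 [408, 246, 8, 6] world [ 0.427 -0.287  0.02 ] [[0.435, -0.277], [0.435, -0.299], [0.42, -0.299], [0.42, -0.277]]
black [376.1 263.3] 148 [369, 254, 15, 20] world [ 0.381 -0.176  0.02 ] [[0.363, -0.15], [0.413, -0.18], [0.401, -0.201], [0.351, -0.171]]
black [365.8 283. ] 47 [362, 279, 9, 9] world [ 0.321 -0.143  0.02 ] [[0.318, -0.128], [0.334, -0.136], [0.323, -0.157], [0.308, -0.149]]
```

View pics/crop1.png

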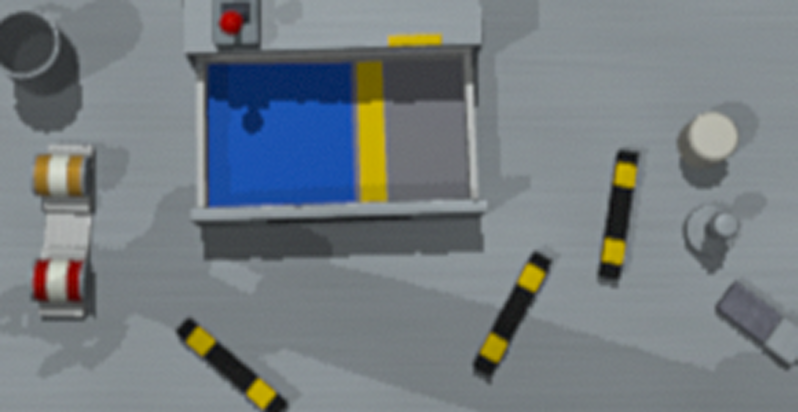

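Confirmed: the bar at crop (620,215), which is px (415,228), is the rightmost. Only two tins (brass and red, with an empty groove between them) and one cup are present. Next come the refined measurements.

```bash
cat >> h.py <<'E'
def tri(a,b):  # least squares meeting point of top and side rays
    A=np.zeros((3,3));v=np.zeros(3);L=[]
    for n,uv in(("top",a),("side",b)):
        p=ray(n,uv,0.);q=ray(n,uv,.3);d=(q-p)/np.linalg.norm(q-p);P=np.eye(3)-np.outer(d,d);A+=P;v+=P@p;L.append((p,P))
    X=np.linalg.solve(A,v);return X,max(np.linalg.norm(P@(X-p)) for p,P in L)
E
python3 - <<'E'
from h import *
t=cv2.imread("pics/top0.png")[...,::-1].copy();s=cv2.imread("pics/side0.png")[...,::-1].copy()
print('cam',ray('top',(320,200),1e-9).round(3))
# stripe edges by yellow-ness per row
f=t.astype(float);yl=np.minimum(f[...,0],f[...,1])-f[...,2]
L=[]
for r in range(176,222):
    w=np.clip(yl[r,312:340],0,None);w=w*(w>15);L.append(ray("top",((w*np.arange(312,340)).sum()/w.sum(),r),.014)[:2])
L=np.array(L);k=np.polyfit(L[:,0],L[:,1],1);print('stripe y=',k,'yaw deg',np.degrees(np.arctan(k[0])))
# grey profile along columns for unit edge / panel edges
g=cv2.cvtColor(t,cv2.COLOR_RGB2GRAY)
for c in (300,345):print(c,{r:int(g[r,c]) for r in list(range(160,178))+list(range(218,236))})
print('row200',{c:int(g[200,c]) for c in list(range(256,272))+list(range(352,370))})
for n,im,roi in(("top",t,(435,185,465,220)),("side",s,(440,280,485,330))):
    for b in blobs(im,(0,0,120 if n=="top" else 130),(180,70,255),roi,20):print(n,'cup?',b['c'].round(1),b['area'],b['box'])
for b in blobs(s,(0,150,60),(8,255,255),(190,120,350,220)):print('side red',b['c'].round(1),b['area'],b['box'])
for b in blobs(t,(10,110,80),(22,255,255),(190,195,235,230)):print('top brass',b['c'].round(1),b['box'],ray("top",b['c'],.03).round(3))
u=(np.array([416.8,213.2])+[412.5,240.8])/2;print('chock',ray("top",u,.022).round(4),ray("top",(416.8,213.2),.022)-ray("top",(412.5,240.8),.022))
E
python3 - <<'E'
import cv2,numpy as np
s=cv2.imread("pics/side0.png");t=cv2.imread("pics/top0.png")
a=cv2.resize(s[270:360,370:500],(520,360),interpolation=cv2.INTER_CUBIC);b=cv2.resize(t[185:245,430:476],(276,360),interpolation=cv2.INTER_CUBIC)
cv2.imwrite("pics/crop2.png",np.hstack([a,b]))
E
```

```text
cam [ 0.586 -0.001  0.   ]
stripe y= [ 0.03061934 -0.03403263] yaw deg 1.7538110411434098
300 {160: 154, 161: 156, 162: 152, 163: 153, 164: 157, 165: 158, 166: 158, 167: 141, 168: 89, 169: 85, 170: 90, 171: 79, 172: 68, 173: 48, 174: 37, 175: 36, 176: 36, 177: 40, 218: 68, 219: 69, 220: 68, 221: 66, 222: 66, 223: 74, 224: 107, 225: 146, 226: 153, 227: 149, 228: 130, 229: 67, 230: 34, 231: 62, 232: 77, 233: 69, 234: 65, 235: 66}
345 {160: 154, 161: 155, 162: 160, 163: 163, 164: 164, 165: 150, 166: 112, 167: 82, 168: 92, 169: 88, 170: 76, 171: 72, 172: 64, 173: 61, 174: 62, 175: 61, 176: 62, 177: 61, 218: 101, 219: 101, 220: 101, 221: 100, 222: 111, 223: 139, 224: 157, 225: 155, 226: 138, 227: 99, 228: 66, 229: 64, 230: 73, 231: 84, 232: 86, 233: 84, 234: 85, 235: 85}
row200 {256: 142, 257: 142, 258: 143, 259: 142, 260: 142, 261: 155, 262: 179, 263: 172, 264: 112, 265: 64, 266: 66, 267: 72, 268: 68, 269: 72, 270: 70, 271: 70, 352: 114, 353: 114, 354: 114, 355: 113, 356: 115, 357: 114, 358: 108, 359: 104, 360: 148, 361: 179, 362: 170, 363: 134, 364: 122, 365: 124, 366: 125, 367: 123, 368: 124, 369: 123}
top cup? [451.  199.9] 825 [435, 185, 30, 35]
side cup? [460.8 294.3] 1230 [440, 280, 45, 49]
side cup? [473.4 326.3] 144 [459, 322, 26, 8]
side red [319.1 143.2] 30 [316, 141, 7, 6]
side red [206.2 193.2] 29 [203, 190, 10, 10]
side red [213.5 199.2] 24 [210, 196, 10, 8]
top brass [204.7 213.4] [203, 207, 5, 14] [0.538 0.363 0.03 ]
top brass [216.7 213.5] [215, 207, 5, 14] [0.538 0.325 0.03 ]
chock [ 0.495 -0.3    0.022] [ 0.08768543 -0.01677913  0.        ]
```

View pics/crop2.png

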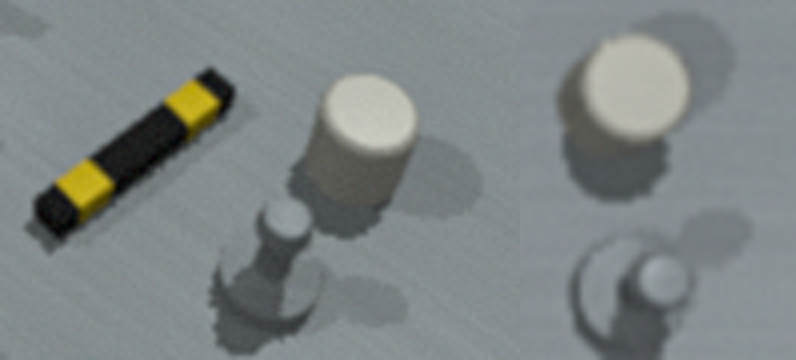

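```bash
python3 - <<'E'
from h import *
r=lambda u,v,z:ray("top",(u,v),z).round(4).tolist()
print('cup',r(449.3,199.3,.06),tri((449.3,199.3),(462.5,298)));print('tamper',r(448.7,236.7,.02))
for c,o,i,un in((300,228.4,224.2,167.6),(345,226.7,222.7,165.7)):print('panel out',r(c,o,.086),'in',r(c,i,.086),'unit',r(c,un,.11))
print('left wall inner',r(264,200,.06),'right inner',r(359.6,200,.042))
print('lever',tri((273.5,157.8),(319.1,143.2)))
print('tins',r(210.2,251,.03),r(210.7,213.5,.03),'pitcher',r(200,168,.1))
s=robot.sense();print(s['tool_pos'].round(4) if hasattr(s['tool_pos'],'round') else s['tool_pos'])
E
```

```text
cup [0.5771, -0.4033, 0.06] (array([ 0.57890992, -0.40596232,  0.05334895]), np.float64(0.000928716202554161))
tamper [0.4644, -0.4068, 0.02]
panel out [0.4836, 0.0592, 0.086] in [0.4964, 0.0593, 0.086] unit [0.6662, 0.0594, 0.11]
panel out [0.4886, -0.0766, 0.086] in [0.5008, -0.0767, 0.086] unit [0.6721, -0.0772, 0.11]
left wall inner [0.5754, 0.1729, 0.06] right inner [0.5783, -0.1256, 0.042]
lever (array([0.67643762, 0.13211867, 0.18510818]), np.float64(0.00013934621151694102))
tins [0.4197, 0.3406, 0.03] [0.5376, 0.3439, 0.03] pitcher [0.6677, 0.3653, 0.1]
[0.2239 0.5829 0.2302]
```

```bash
cat > plan.py <<'E'
# plan.py x y z jawyaw_deg : turn needed (spin units), then shift (units) in the tool axes after that turn
import sys,numpy as np
from plant import robot
x,y,z,w=map(float,sys.argv[1:5]);s=robot.sense();R=np.array(s['orientation']);p=np.array(s['tool_pos'])
c=np.degrees(np.arctan2(R[1,2],R[0,2]));d=(w-c+90)%180-90
a=-np.radians(d);Ry=np.array([[np.cos(a),0,np.sin(a)],[0,1,0],[-np.sin(a),0,np.cos(a)]])
print('t',round(float(s['t']),1),'pos',p.round(4),'jaw',round(c,1),'turn',round(d,1),'spin',round(-d/90,4),'shift',((R@Ry).T@(np.array([x,y,z])-p)/.05).round(3),'F',np.round(s['wrist_force'],1),'w',round(float(s['width']),4),'tilt',R[2,:].round(3))
E
python3 plan.py .495 -.300 .12 79.2
```

```text
t 0.1 pos [0.2239 0.5829 0.2302] jaw 69.0 turn 10.2 spin -0.1135 shift [  8.636   2.228 -16.326] F [ 0.6 -0.2  0.4] w 0.0854 tilt [-0.    -1.    -0.002]
```

```bash
python3 -m handwheel '[[[0,0,0],-0.057],[[0,0,0],-0.057],[[0.39,0,-0.74],0],[[0.39,0,-0.74],0],[[0.39,0,-0.74],0],[[0.39,0,-0.74],0],[[0.39,0,-0.74],0],[[0.39,0,-0.74],0]]' 0.2
python3 -m handwheel '[[[0.39,0,-0.74],0],[[0.39,0,-0.74],0],[[0.39,0,-0.74],0],[[0.39,0,-0.74],0],[[0.39,0,-0.74],0],[[0.39,0,-0.74],0],[[0.39,0,-0.74],0],[[0.39,0,-0.74],0]]'
python3 -m handwheel '[[[0.39,0.2,-0.74],0],[[0.39,0.3,-0.74],0],[[0.39,0.3,-0.74],0],[[0.39,0.3,-0.74],0],[[0.39,0.3,-0.74],0],[[0.39,0.3,-0.74],0],[[0.39,0.3,-0.74],0],[[0.39,0.2,-0.74],0]]'
python3 plan.py .495 -.300 .006 79.2
```

```text
t: 0.9
tool_pos: [0.2976, 0.3418, 0.2307]
orientation: [[0.983, -0.0, 0.186], [-0.186, -0.001, 0.983], [-0.0, -1.0, -0.001]]
wrist_force: [1.4, -0.5, 0.6]
width: 0.0515
t: 1.7
tool_pos: [0.3956, 0.0219, 0.231]
orientation: [[0.982, 0.0, 0.187], [-0.187, 0.0, 0.982], [0.0, -1.0, 0.0]]
wrist_force: [0.2, 1.0, -0.0]
width: 0.0511
t: 2.5
tool_pos: [0.4931, -0.2975, 0.1192]
orientation: [[0.982, -0.002, 0.187], [-0.187, 0.002, 0.982], [-0.002, -1.0, 0.001]]
wrist_force: [0.3, 0.3, 0.7]
width: 0.0514
t 2.5 pos [ 0.4931 -0.2975  0.1192] jaw 79.2 turn -0.0 spin 0.0002 shift [ 0.052  2.264 -0.044] F [0.3 0.3 0.7] w 0.0514 tilt [-0.002 -1.     0.001]
```

Works well. I'll descend, check the alignment with a picture, then grip.

```bash
python3 -m handwheel '[[[0.05,0.3,-0.04],0],[[0,0.4,0],0],[[0,0.4,0],0],[[0,0.4,0],0],[[0,0.4,0],0],[[0,0.25,0],0],[[0,0.1,0],0],[[0,0,0],0]]'
python3 plan.py .495 -.300 .006 79.2
python3 - <<'E'
from h import *
t=robot.camera("top")[...,::-1];s=robot.camera("side")[...,::-1]
cv2.imwrite("pics/chock.png",np.hstack([cv2.resize(t[170:270,370:470],(400,400),interpolation=2),cv2.resize(s[250:350,330:430],(400,400),interpolation=2)]))
E
```

```text
t: 3.3
tool_pos: [0.4953, -0.2982, 0.0082]
orientation: [[0.982, -0.001, 0.186], [-0.186, 0.001, 0.982], [-0.001, -1.0, 0.001]]
wrist_force: [0.9, -0.2, 0.3]
width: 0.0513
t 3.3 pos [ 0.4953 -0.2982  0.0082] jaw 79.3 turn -0.1 spin 0.0007 shift [ 0.     0.043 -0.038] F [ 0.9 -0.2  0.3] w 0.0513 tilt [-0.001 -1.     0.001]
```

View pics/chock.png

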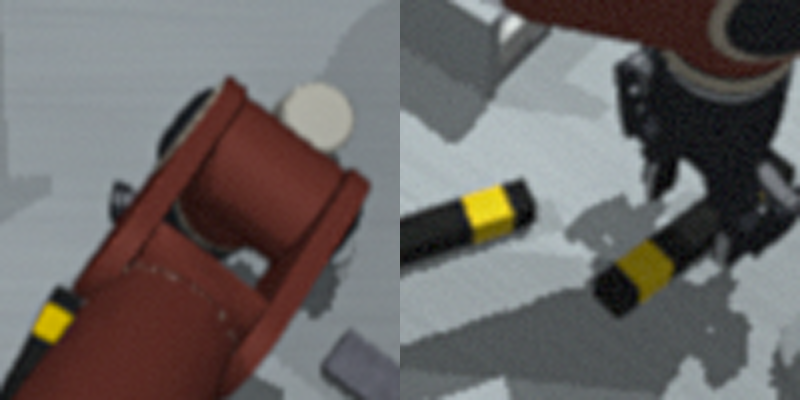

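The side crop shows the jaws straddling the chock's middle (600–760, 200–280). I'll grip and lift.

```bash
python3 -m handwheel '[[[0,0.04,-0.04],0],[[0,0,0],0],[[0,0,0],0],[[0,0,0],0],[[0,0,0],0],[[0,0,0],0],[[0,0,0],0],[[0,0,0],0]]' -1
python3 -m handwheel '[[[0,-0.1,0],0],[[0,-0.3,0],0],[[0,-0.4,0],0],[[0,-0.4,0],0],[[0,-0.4,0],0],[[0,-0.4,0],0],[[0,-0.4,0],0],[[0,-0.2,0],0]]'
python3 plan.py .583 -.0163 .132 92
```

```text
t: 4.2
tool_pos: [0.496, -0.3016, 0.008]
orientation: [[0.982, 0.001, 0.187], [-0.187, -0.002, 0.982], [0.002, -1.0, -0.001]]
wrist_force: [-0.7, -1.7, 5.7]
width: 0.0222
t: 5.0
tool_pos: [0.4959, -0.3009, 0.139]
orientation: [[0.982, 0.002, 0.186], [-0.186, -0.001, 0.982], [0.002, -1.0, -0.001]]
wrist_force: [0.7, -0.1, -3.9]
width: 0.0223
t 5.0 pos [ 0.4959 -0.3009  0.139 ] jaw 79.3 turn 12.7 spin -0.1416 shift [1.94  0.136 5.627] F [ 0.7 -0.1 -3.9] w 0.0223 tilt [ 0.002 -1.    -0.001]
```

```bash
python3 -m handwheel '[[[0,0,0],-0.071],[[0,0,0],-0.071],[[0.2,0,0.56],0],[[0.2,0,0.56],0],[[0.2,0,0.56],0],[[0.2,0,0.56],0],[[0.2,0,0.56],0],[[0.2,0,0.56],0]]'
python3 -m handwheel '[[[0.2,0,0.56],0],[[0.2,0,0.56],0],[[0.2,0,0.56],0],[[0.14,0,0.56],0],[[0,0,0],0],[[0,0,0],0],[[0,0,0],0],[[0,0,0],0]]'
python3 plan.py .583 -.0163 .024 92
python3 - <<'E'
from h import *
t=robot.camera("top")[...,::-1];s=robot.camera("side")[...,::-1]
cv2.imwrite("pics/held.png",np.hstack([cv2.resize(t[140:260,240:360],(400,400),interpolation=2),cv2.resize(s[150:270,260:380],(400,400),interpolation=2)]))
E
```

```text
t: 5.8
tool_pos: [0.5489, -0.1292, 0.1361]
orientation: [[0.999, -0.002, -0.035], [0.035, 0.001, 0.999], [-0.001, -1.0, 0.001]]
wrist_force: [-0.5, -0.1, -3.6]
width: 0.0222
t: 6.6
tool_pos: [0.5821, -0.0183, 0.1365]
orientation: [[0.999, -0.001, -0.034], [0.034, -0.0, 0.999], [-0.001, -1.0, -0.0]]
wrist_force: [-0.4, -0.4, -3.4]
width: 0.0226
t 6.6 pos [ 0.5821 -0.0183  0.1365] jaw 92.0 turn 0.0 spin -0.0005 shift [0.021 2.251 0.04 ] F [-0.4 -0.4 -3.4] w 0.0226 tilt [-0.001 -1.    -0.   ]
```

View pics/held.png

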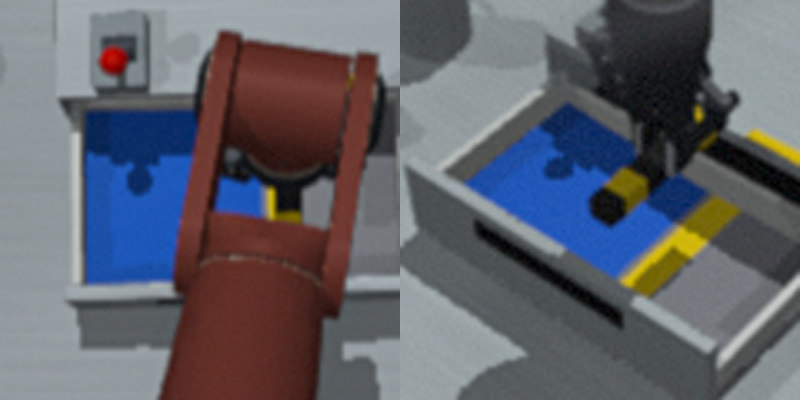

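The chock is held level over the drawer and aligned with the stripe. Now I'll lower, release and rise.

```bash
python3 -m handwheel '[[[0.02,0.3,0.04],0],[[0,0.4,0],0],[[0,0.4,0],0],[[0,0.4,0],0],[[0,0.4,0],0],[[0,0.25,0],0],[[0,0.1,0],0],[[0,0,0],0]]'
python3 plan.py .583 -.0163 .022 92
```

```text
t: 7.5
tool_pos: [0.5834, -0.0155, 0.0239]
orientation: [[0.999, -0.0, -0.035], [0.035, 0.0, 0.999], [-0.0, -1.0, 0.0]]
wrist_force: [0.6, 0.2, -3.2]
width: 0.0225
t 7.5 pos [ 0.5834 -0.0155  0.0239] jaw 92.0 turn -0.0 spin 0.0002 shift [-0.008  0.039 -0.016] F [ 0.6  0.2 -3.2] w 0.0225 tilt [-0. -1.  0.]
```

```bash
python3 -m handwheel '[[[0,0.03,0],0],[[0,0,0],0],[[0,0,0],0],[[0,0,0],0],[[0,-0.1,0],0],[[0,-0.4,0],0],[[0,-0.8,0],0],[[0,-0.8,0],0]]' 0.1
python3 -m handwheel '[[[0,-0.8,0],0.09],[[0,-0.6,0],0.09],[[0,0,0],0.09],[[0,0,0],0.09],[[0,0,0],0.09],[[0,0,0],0.09],[[0,0,0],0.09],[[0,0,0],0.09]]' 1
python3 -m handwheel '[[[0,0,0],0.09],[[0,0,0],0.09],[[0,0,0],0.1],[[0,0,0],0],[[0,0,0],0],[[0,0,0],0],[[0,0,0],0],[[0,0,0],0]]'
python3 plan.py .578 -.404 .1 2
```

```text
t: 8.3
tool_pos: [0.5826, -0.0153, 0.1285]
orientation: [[0.999, -0.002, -0.035], [0.035, 0.0, 0.999], [-0.002, -1.0, 0.0]]
wrist_force: [1.4, -0.3, -0.1]
width: 0.047
t: 9.1
tool_pos: [0.5834, -0.0155, 0.1984]
orientation: [[0.452, 0.001, 0.892], [-0.892, -0.0, 0.452], [0.0, -1.0, 0.001]]
wrist_force: [-0.1, 0.1, 0.8]
width: 0.0853
t: 9.9
tool_pos: [0.5834, -0.0155, 0.1978]
orientation: [[0.043, 0.0, 0.999], [-0.999, -0.0, 0.043], [0.0, -1.0, 0.0]]
wrist_force: [0.1, -0.1, 1.2]
width: 0.0856
t 9.9 pos [ 0.5834 -0.0155  0.1978] jaw 2.5 turn -0.5 spin 0.0053 shift [ 7.762  1.956 -0.379] F [ 0.1 -0.1  1.2] w 0.0856 tilt [ 0. -1.  0.]
```

```bash
python3 -m handwheel '[[[0.7,0,-0.05],0.005],[[0.8,0,-0.05],0],[[0.8,0,-0.05],0],[[0.8,0,-0.05],0],[[0.8,0,-0.05],0],[[0.8,0,-0.05],0],[[0.8,0,-0.05],0],[[0.8,0,-0.05],0]]'
python3 -m handwheel '[[[0.8,0,0],0],[[0.66,0,0],0],[[0,0,0],0],[[0,0,0],0],[[0,0,0],0],[[0,0,0],0],[[0,0,0],0],[[0,0,0],0]]'
python3 plan.py .578 -.404 .1 2
python3 - <<'E'
from h import *
t=robot.camera("top");s=robot.camera("side")
for b in blobs(t,(20,150,60),(35,255,255),(300,165,340,235),8):print(b['c'].round(1),b['area'],b['box'],ray("top",b['c'],.036).round(4))
cv2.imwrite("pics/a1.png",np.hstack([cv2.resize(t[155:245,250:370],(400,300),interpolation=2),cv2.resize(s[250:340,400:520],(400,300),interpolation=2)])[...,::-1])
E
```

```text
t: 10.7
tool_pos: [0.5743, -0.3326, 0.1978]
orientation: [[0.035, 0.0, 0.999], [-0.999, 0.0, 0.035], [-0.0, -1.0, 0.0]]
wrist_force: [1.1, 0.3, -0.4]
width: 0.0855
t: 11.5
tool_pos: [0.5773, -0.4031, 0.198]
orientation: [[0.036, 0.0, 0.999], [-0.999, -0.0, 0.036], [0.0, -1.0, 0.0]]
wrist_force: [-0.5, -0.2, 0.1]
width: 0.0852
t 11.5 pos [ 0.5773 -0.4031  0.198 ] jaw 2.0 turn -0.0 spin 0.0004 shift [0.018 1.961 0.013] F [-0.5 -0.2  0.1] w 0.0852 tilt [ 0. -1.  0.]
[335.2 165.5] 17 [331, 165, 9, 2] [ 0.6918 -0.0498  0.036 ]
[325.1 195.4] 258 [320, 172, 11, 50] [ 0.5941 -0.0172  0.036 ]
```

View pics/a1.png

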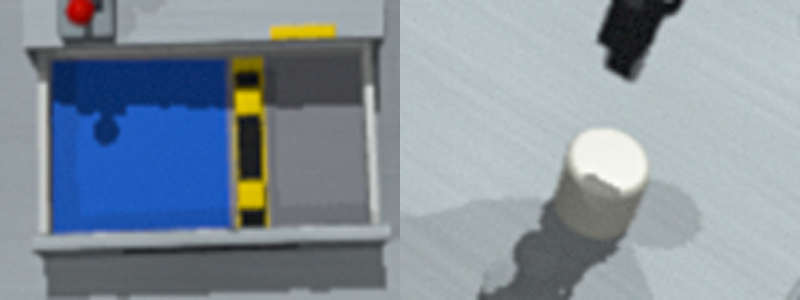

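The chock lies centred on the stripe, and the cup is unmoved at side px (462,298). I'll grasp the cup.

```bash
python3 -m handwheel '[[[0.02,0.5,0.01],0],[[0,0.5,0],0],[[0,0.6,0],0],[[0,0.6,0],0],[[0,0.6,0],0],[[0,0.5,0],0],[[0,0.26,0],0],[[0,0,0],0]]'
python3 plan.py .578 -.404 .02 2
python3 -m handwheel '[[[0,0,0],0],[[0,0,0],0],[[0,0,0],0],[[0,0,0],0],[[0,0,0],0],[[0,0,0],0],[[0,0,0],0],[[0,0,0],0]]' -1
python3 -m handwheel '[[[0,-0.1,0],0],[[0,-0.3,0],0],[[0,-0.6,0],0],[[0,-0.6,0],0],[[0,-0.6,0],0],[[0,-0.6,0],0],[[0,-0.2,0],0],[[0,0,0],0]]'
python3 plan.py .583 -.0795 .17 2
```

```text
t: 12.4
tool_pos: [0.5762, -0.4037, 0.0171]
orientation: [[0.035, -0.004, 0.999], [-0.999, 0.003, 0.035], [-0.003, -1.0, -0.003]]
wrist_force: [-0.3, 0.5, -1.4]
width: 0.0855
t 12.4 pos [ 0.5762 -0.4037  0.0171] jaw 2.0 turn 0.0 spin -0.0002 shift [ 0.008 -0.058  0.035] F [-0.3  0.5 -1.4] w 0.0855 tilt [-0.003 -1.    -0.003]
t: 13.2
tool_pos: [0.5791, -0.4063, 0.0228]
orientation: [[0.035, 0.004, 0.999], [-0.999, -0.003, 0.035], [0.003, -1.0, 0.003]]
wrist_force: [-0.2, -0.1, 6.1]
width: 0.0565
t: 14.0
tool_pos: [0.5784, -0.4056, 0.1725]
orientation: [[0.035, 0.003, 0.999], [-0.999, -0.003, 0.035], [0.003, -1.0, 0.003]]
wrist_force: [-0.3, -0.3, -1.9]
width: 0.0563
t 14.0 pos [ 0.5784 -0.4056  0.1725] jaw 2.0 turn 0.0 spin -0.0002 shift [-6.515  0.032  0.319] F [-0.3 -0.3 -1.9] w 0.0563 tilt [ 0.003 -1.     0.003]
```

```bash
python3 -m handwheel '[[[-0.4,0,0.04],0],[[-0.8,0,0.04],0],[[-0.8,0,0.04],0],[[-0.8,0,0.04],0],[[-0.8,0,0.04],0],[[-0.8,0,0.04],0],[[-0.8,0,0.04],0],[[-0.8,0,0.04],0]]'
python3 -m handwheel '[[[-0.5,0,0],0],[[0,0,0],0],[[0,0,0],0],[[0,0,0],0],[[0,0,0],0],[[0,0,0],0],[[0,0,0],0],[[0,0,0],0]]'
python3 plan.py .587 -.0772 .038 2
```

```text
t: 14.8
tool_pos: [0.5811, -0.1015, 0.1667]
orientation: [[0.035, -0.005, 0.999], [-0.999, 0.002, 0.035], [-0.002, -1.0, -0.005]]
wrist_force: [0.3, 0.5, -1.5]
width: 0.0564
t: 15.6
tool_pos: [0.5824, -0.08, 0.1698]
orientation: [[0.034, 0.0, 0.999], [-0.999, 0.0, 0.034], [-0.0, -1.0, 0.0]]
wrist_force: [0.6, 0.3, -2.3]
width: 0.0562
t 15.6 pos [ 0.5824 -0.08    0.1698] jaw 1.9 turn 0.1 spin -0.0007 shift [-0.053  2.637  0.094] F [ 0.6  0.3 -2.3] w 0.0562 tilt [-0. -1.  0.]
```

```bash
python3 -m handwheel '[[[-0.05,0.4,0.1],0],[[0,0.5,0],0],[[0,0.5,0],0],[[0,0.5,0],0],[[0,0.4,0],0],[[0,0.2,0],0],[[0,0.1,0],0],[[0,0,0],0]]'
python3 -m handwheel '[[[0,0.04,0],0],[[0,0,0],0],[[0,0,0],0],[[0,0,0],0],[[0,0,0],0],[[0,0,0],0],[[0,0,0],0],[[0,0,0],0]]'
python3 plan.py .587 -.0772 .036 2
```

```text
t: 16.4
tool_pos: [0.5873, -0.077, 0.0398]
orientation: [[0.034, -0.0, 0.999], [-0.999, 0.0, 0.034], [-0.0, -1.0, -0.0]]
wrist_force: [-0.2, -1.2, -1.8]
width: 0.0564
t: 17.2
tool_pos: [0.5872, -0.0769, 0.0378]
orientation: [[0.035, -0.0, 0.999], [-0.999, -0.0, 0.035], [0.0, -1.0, -0.0]]
wrist_force: [0.3, 0.9, -2.1]
width: 0.0562
t 17.2 pos [ 0.5872 -0.0769  0.0378] jaw 2.0 turn 0.0 spin -0.0002 shift [ 0.006  0.035 -0.005] F [ 0.3  0.9 -2.1] w 0.0562 tilt [ 0. -1. -0.]
```

```bash
python3 -m handwheel '[[[0,0.03,0],0],[[0,0,0],0],[[0,0,0],0],[[0,0,0],0],[[0,-0.1,0],0],[[0,-0.4,0],0],[[0,-0.7,0],0],[[0,-0.8,0],0]]' 1
python3 -m handwheel '[[[0,-0.8,0],0],[[0,-0.6,0],0],[[0,0,0],-0.09],[[0,0,0],-0.09],[[0,0,0],-0.09],[[0,0,0],-0.09],[[0,0,0],-0.09],[[0,0,0],-0.09]]'
python3 -m handwheel '[[[0,0,0],-0.09],[[0,0,0],-0.09],[[0,0,0],-0.09],[[0,0,0],-0.09],[[0,0,0],-0.08],[[0,0,0],0],[[0,0,0],0],[[0,0,0],0]]'
python3 plan.py .4197 .3406 .2 90
```

```text
t: 18.0
tool_pos: [0.5861, -0.0766, 0.1362]
orientation: [[0.035, -0.003, 0.999], [-0.999, 0.001, 0.035], [-0.001, -1.0, -0.003]]
wrist_force: [1.1, 0.2, -0.8]
width: 0.0853
t: 18.8
tool_pos: [0.5873, -0.0769, 0.2068]
orientation: [[0.776, 0.0, 0.63], [-0.63, -0.0, 0.776], [0.0, -1.0, 0.0]]
wrist_force: [0.2, -0.5, 0.2]
width: 0.085
t: 19.6
tool_pos: [0.5873, -0.0769, 0.2065]
orientation: [[1.0, 0.0, -0.001], [0.001, -0.0, 1.0], [0.0, -1.0, -0.0]]
wrist_force: [0.4, -0.5, -1.1]
width: 0.0854
t 19.6 pos [ 0.5873 -0.0769  0.2065] jaw 90.1 turn -0.1 spin 0.0009 shift [-3.352  0.129  8.35 ] F [ 0.4 -0.5 -1.1] w 0.0854 tilt [ 0. -1. -0.]
```

```bash
python3 -m handwheel '[[[-0.3,0,0.6],-0.016],[[-0.3,0,0.75],0],[[-0.3,0,0.75],0],[[-0.3,0,0.75],0],[[-0.3,0,0.75],0],[[-0.3,0,0.75],0],[[-0.3,0,0.75],0],[[-0.3,0,0.75],0]]'
python3 -m handwheel '[[[-0.3,0,0.75],0],[[-0.3,0,0.75],0],[[-0.3,0,0.75],0],[[0,0,0],0],[[0,0,0],0],[[0,0,0],0],[[0,0,0],0],[[0,0,0],0]]'
python3 plan.py .4197 .3406 .2 91.5
python3 - <<'E'
from h import *
t=robot.camera("top");s=robot.camera("side")
cv2.imwrite("pics/b1.png",np.hstack([cv2.resize(t[155:245,250:370],(400,300),interpolation=2),cv2.resize(s[150:240,180:300],(400,300),interpolation=2)])[...,::-1])
E
```

```text
t: 20.4
tool_pos: [0.459, 0.2139, 0.2066]
orientation: [[1.0, 0.001, -0.027], [0.027, 0.0, 1.0], [0.001, -1.0, 0.0]]
wrist_force: [0.8, 0.2, -0.2]
width: 0.0854
t: 21.2
tool_pos: [0.4122, 0.3228, 0.2063]
orientation: [[1.0, 0.0, -0.026], [0.026, -0.0, 1.0], [0.0, -1.0, -0.0]]
wrist_force: [0.3, -0.2, 0.3]
width: 0.0853
t 21.2 pos [0.4122 0.3228 0.2063] jaw 91.5 turn -0.0 spin 0.0001 shift [0.159 0.126 0.352] F [ 0.3 -0.2  0.3] w 0.0853 tilt [ 0. -1. -0.]
```

View pics/b1.png

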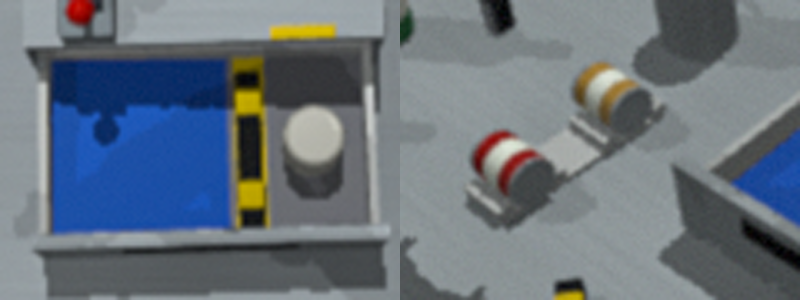

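The cup stands in its bay, and the tins are unmoved in the caddy. I'll cross-check the tins with the side view.

```bash
python3 - <<'E'
from h import *
for X in((.4205,.3106,.03),(.5384,.3139,.03)):print(px("side",X).round(1))
print(ray("side",(220,204.6),.03).round(3),ray("side",(249,182.4),.03).round(3))
E
python3 -m handwheel '[[[0.1,0,0.2],0],[[0.06,0.2,0.15],0],[[0,0.5,0],0],[[0,0.6,0],0],[[0,0.5,0],0],[[0,0.3,0],0],[[0,0,0],0],[[0,0,0],0]]'
python3 plan.py .4197 .3406 .014 91.5
```

```text
[218.7 202. ]
[248.1 181.1]
[0.416 0.299 0.03 ] [0.536 0.307 0.03 ]
t: 22.1
tool_pos: [0.4195, 0.3418, 0.1016]
orientation: [[1.0, 0.0, -0.028], [0.028, 0.0, 1.0], [0.0, -1.0, 0.0]]
wrist_force: [-0.2, -0.7, 1.0]
width: 0.0852
t 22.1 pos [0.4195 0.3418 0.1016] jaw 91.6 turn -0.1 spin 0.0014 shift [ 0.003  1.753 -0.025] F [-0.2 -0.7  1. ] w 0.0852 tilt [ 0. -1.  0.]
```

```bash
python3 -m handwheel '[[[0,0.3,-0.12],0],[[0,0.4,0],0],[[0,0.4,0],0],[[0,0.4,0],0],[[0,0.2,0],0],[[0,0.07,0],0],[[0,0,0],0],[[0,0,0],0]]'
python3 plan.py .4190 .336 .013 91.5
python3 -m handwheel '[[[0,0,0],0],[[0,0,0],0],[[0,0,0],0],[[0,0,0],0],[[0,0,0],0],[[0,0,0],0],[[0,0,0],0],[[0,0,0],0]]' -1
python3 -m handwheel '[[[0,-0.1,0],0],[[0,-0.3,0],0],[[0,-0.6,0],0],[[0,-0.6,0],0],[[0,-0.6,0],0],[[0,-0.6,0],0],[[0,-0.2,0],0],[[0,0,0],0]]'
python3 plan.py .585 .024 .17 2
```

```text
t: 22.9
tool_pos: [0.4202, 0.3359, 0.0139]
orientation: [[1.0, 0.002, -0.028], [0.028, 0.001, 1.0], [0.002, -1.0, 0.001]]
wrist_force: [0.2, 0.5, 0.1]
width: 0.0855
t 22.9 pos [0.4202 0.3359 0.0139] jaw 91.6 turn -0.1 spin 0.0013 shift [-0.024  0.019  0.003] F [0.2 0.5 0.1] w 0.0855 tilt [ 0.002 -1.     0.001]
t: 23.7
tool_pos: [0.4204, 0.336, 0.0141]
orientation: [[1.0, 0.002, -0.028], [0.028, 0.001, 1.0], [0.002, -1.0, 0.001]]
wrist_force: [0.0, 0.1, 6.4]
width: 0.0594
t: 24.5
tool_pos: [0.4201, 0.3359, 0.1649]
orientation: [[1.0, 0.003, -0.028], [0.028, 0.002, 1.0], [0.003, -1.0, 0.002]]
wrist_force: [-0.9, 0.6, -2.7]
width: 0.0595
t 24.5 pos [0.4201 0.3359 0.1649] jaw 91.6 turn -89.6 spin 0.9958 shift [ 6.349 -0.104  3.078] F [-0.9  0.6 -2.7] w 0.0595 tilt [ 0.003 -1.     0.002]
```

```bash
python3 -m handwheel '[[[0,-0.3,0],0.09],[[0,0,0],0.09],[[0,0,0],0.09],[[0,0,0],0.09],[[0,0,0],0.09],[[0,0,0],0.09],[[0,0,0],0.09],[[0,0,0],0.09]]'
python3 -m handwheel '[[[0,0,0],0.09],[[0,0,0],0.09],[[0,0,0],0.096],[[0.6,0,0.3],0],[[0.7,0,0.3],0],[[0.7,0,0.3],0],[[0.7,0,0.3],0],[[0.7,0,0.3],0]]'
python3 -m handwheel '[[[0.7,0,0.3],0],[[0.7,0,0.3],0],[[0.7,0,0.3],0],[[0.7,0,0.3],0],[[0,0,0],0],[[0,0,0],0],[[0,0,0],0],[[0,0,0],0]]'
python3 plan.py .585 .0258 .034 2
```

```text
t: 25.3
tool_pos: [0.4179, 0.3346, 0.1748]
orientation: [[0.446, -0.004, 0.895], [-0.895, -0.003, 0.446], [0.0, -1.0, -0.005]]
wrist_force: [0.0, 0.0, -2.2]
width: 0.0595
t: 26.1
tool_pos: [0.4992, 0.1665, 0.175]
orientation: [[0.036, -0.004, 0.999], [-0.999, -0.001, 0.036], [0.001, -1.0, -0.004]]
wrist_force: [-0.4, -0.7, -1.9]
width: 0.0595
t: 26.9
tool_pos: [0.5643, 0.0314, 0.1769]
orientation: [[0.037, -0.002, 0.999], [-0.999, 0.0, 0.037], [-0.0, -1.0, -0.002]]
wrist_force: [0.2, 0.3, -1.7]
width: 0.0597
t 26.9 pos [0.5643 0.0314 0.1769] jaw 2.1 turn -0.1 spin 0.0012 shift [0.128 2.857 0.413] F [ 0.2  0.3 -1.7] w 0.0597 tilt [-0.    -1.    -0.002]
```

```bash
python3 -m handwheel '[[[0.13,0,0.41],0],[[0,0.4,0],0],[[0,0.5,0],0],[[0,0.6,0],0],[[0,0.6,0],0],[[0,0.5,0],0],[[0,0.25,0],0],[[0,0,0],0]]'
python3 -m handwheel '[[[0,0.06,0],0],[[0,0.06,0],0],[[0,0.04,0],0],[[0,0,0],0],[[0,0,0],0],[[0,0,0],0],[[0,0,0],0],[[0,0,0],0]]'
python3 plan.py .585 .0258 .0245 2
```

```text
t: 27.7
tool_pos: [0.5839, 0.0255, 0.0331]
orientation: [[0.036, -0.004, 0.999], [-0.999, 0.0, 0.036], [-0.001, -1.0, -0.004]]
wrist_force: [-0.0, 0.5, -1.6]
width: 0.0595
t: 28.5
tool_pos: [0.5859, 0.0246, 0.0274]
orientation: [[0.035, 0.0, 0.999], [-0.999, -0.0, 0.035], [0.0, -1.0, 0.0]]
wrist_force: [0.0, -0.3, -1.1]
width: 0.059
t 28.5 pos [0.5859 0.0246 0.0274] jaw 2.0 turn -0.0 spin 0.0003 shift [-0.025  0.058 -0.018] F [ 0.  -0.3 -1.1] w 0.059 tilt [ 0. -1.  0.]
```

```bash
python3 -m handwheel '[[[0,0.04,0],0],[[0,0.02,0],0],[[0,0,0],0],[[0,0,0],0],[[0,0,0],0],[[0,0,0],0],[[0,0,0],0],[[0,0,0],0]]'
python3 plan.py .585 .0258 .0245 2
python3 -m handwheel '[[[0,0,0],0],[[0,0,0],0],[[0,0,0],0],[[0,0,0],0],[[0,-0.1,0],0],[[0,-0.4,0],0],[[0,-0.7,0],0],[[0,-0.8,0],0]]' 1
python3 -m handwheel '[[[0,-0.8,0],0],[[0,-0.6,0],0],[[0,0,0],-0.09],[[0,0,0],-0.09],[[0,0,0],-0.09],[[0,0,0],-0.09],[[0,0,0],-0.09],[[0,0,0],-0.09]]'
python3 -m handwheel '[[[0,0,0],-0.09],[[0,0,0],-0.09],[[0,0,0],-0.09],[[0,0,0],-0.09],[[0,0,0],-0.095],[[0,0,0],0],[[0,0,0],0],[[0,0,0],0]]'
python3 plan.py .538 .338 .2 91.5
```

```text
t: 29.3
tool_pos: [0.5859, 0.0246, 0.0243]
orientation: [[0.035, 0.0, 0.999], [-0.999, -0.0, 0.035], [0.0, -1.0, 0.0]]
wrist_force: [0.0, 0.6, -1.4]
width: 0.0591
t 29.3 pos [0.5859 0.0246 0.0243] jaw 2.0 turn -0.0 spin 0.0003 shift [-0.025 -0.004 -0.018] F [ 0.   0.6 -1.4] w 0.0591 tilt [ 0. -1.  0.]
t: 30.1
tool_pos: [0.5847, 0.0247, 0.1242]
orientation: [[0.035, -0.003, 0.999], [-0.999, 0.0, 0.035], [-0.0, -1.0, -0.003]]
wrist_force: [0.6, -0.3, 0.4]
width: 0.0853
t: 30.9
tool_pos: [0.5859, 0.0246, 0.1947]
orientation: [[0.777, 0.0, 0.63], [-0.63, -0.0, 0.777], [0.0, -1.0, 0.0]]
wrist_force: [-0.4, 1.0, 0.2]
width: 0.0858
t: 31.7
tool_pos: [0.5859, 0.0246, 0.1945]
orientation: [[1.0, 0.0, -0.025], [0.025, -0.0, 1.0], [0.0, -1.0, -0.0]]
wrist_force: [0.6, 0.0, -0.4]
width: 0.0853
t 31.7 pos [0.5859 0.0246 0.1945] jaw 91.5 turn 0.0 spin -0.0005 shift [-0.793 -0.111  6.291] F [ 0.6  0.  -0.4] w 0.0853 tilt [ 0. -1. -0.]
```

```bash
python3 -m handwheel '[[[-0.1,0,0.6],0],[[-0.1,0,0.7],0],[[-0.1,0,0.7],0],[[-0.1,0,0.7],0],[[-0.1,0,0.7],0],[[-0.1,0,0.7],0],[[-0.1,0,0.7],0],[[-0.1,0,0.7],0]]'
python3 -m handwheel '[[[0,0,0.7],0],[[0,0,0.1],0],[[0,0,0],0],[[0,0,0],0],[[0,0,0],0],[[0,0,0],0],[[0,0,0],0],[[0,0,0],0]]'
python3 plan.py .537 .338 .013 91.5
python3 - <<'E'
from h import *
t=robot.camera("top");s=robot.camera("side")
for b in blobs(s,(10,110,60),(22,255,255),(225,150,270,200),8):print(b['c'].round(1),b['box'])
cv2.imwrite("pics/b2.png",np.hstack([cv2.resize(t[155:245,250:370],(400,300),interpolation=2),cv2.resize(s[140:230,180:300],(400,300),interpolation=2)])[...,::-1])
E
```

```text
t: 32.5
tool_pos: [0.538, 0.2998, 0.1944]
orientation: [[1.0, 0.0, -0.026], [0.026, 0.0, 1.0], [0.0, -1.0, 0.0]]
wrist_force: [0.4, -0.2, -0.1]
width: 0.0853
t: 33.3
tool_pos: [0.5374, 0.3379, 0.1944]
orientation: [[1.0, 0.0, -0.027], [0.027, 0.0, 1.0], [0.0, -1.0, 0.0]]
wrist_force: [-0.2, -0.1, 0.3]
width: 0.0852
t 33.3 pos [0.5374 0.3379 0.1944] jaw 91.5 turn -0.0 spin 0.0003 shift [-9.000e-03  3.628e+00  2.000e-03] F [-0.2 -0.1  0.3] w 0.0852 tilt [ 0. -1.  0.]
[236.1 173.3] [233, 169, 9, 12]
[243.6 178.6] [240, 174, 10, 12]
```

View pics/b2.png

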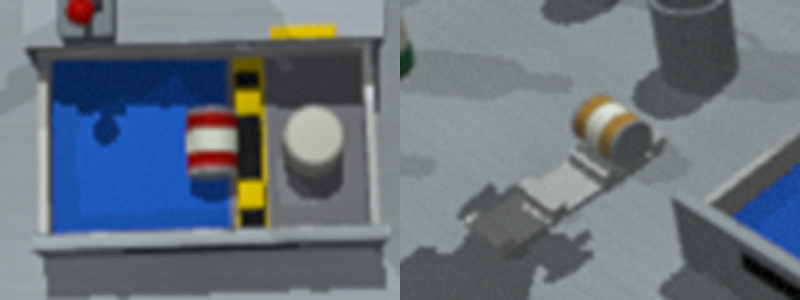

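The red tin rests against the chock, and the brass tin is still in the caddy at crop (615,130). I'll grip it.

```bash
python3 -m handwheel '[[[0,0.4,0],0],[[0,0.6,0],0],[[0,0.7,0],0],[[0,0.7,0],0],[[0,0.6,0],0],[[0,0.4,0],0],[[0,0.2,0],0],[[0,0,0],0]]'
python3 plan.py .537 .338 .014 91.5
python3 -m handwheel '[[[0,0,0],0],[[0,0,0],0],[[0,0,0],0],[[0,0,0],0],[[0,0,0],0],[[0,0,0],0],[[0,0,0],0],[[0,0,0],0]]' -1
python3 -m handwheel '[[[0,-0.1,0],0],[[0,-0.3,0],0],[[0,-0.6,0],0],[[0,-0.6,0],0],[[0,-0.6,0],0],[[0,-0.6,0],0],[[0,-0.4,0],0],[[0,0,0],0]]'
python3 -m handwheel '[[[-0.4,0,0],0.09],[[0,0,0],0.09],[[0,0,0],0.09],[[0,0,0],0.09],[[0,0,0],0.09],[[0,0,0],0.09],[[0,0,0],0.09],[[0,0,0],0.09]]'
python3 -m handwheel '[[[0,0,0],0.09],[[0,0,0],0.09],[[0,0,0],0.095],[[0,0,0],0],[[0,0,0],0],[[0,0,0],0],[[0,0,0],0],[[0,0,0],0]]'
python3 plan.py .583 .078 .17 2
```

```text
t: 34.2
tool_pos: [0.5362, 0.3378, 0.0126]
orientation: [[1.0, -0.003, -0.027], [0.027, -0.001, 1.0], [-0.003, -1.0, -0.001]]
wrist_force: [-0.7, 0.3, -0.4]
width: 0.0853
t 34.2 pos [0.5362 0.3378 0.0126] jaw 91.6 turn -0.1 spin 0.0008 shift [ 0.017 -0.027  0.003] F [-0.7  0.3 -0.4] w 0.0853 tilt [-0.003 -1.    -0.001]
t: 35.0
tool_pos: [0.5389, 0.3393, 0.0167]
orientation: [[1.0, 0.004, -0.028], [0.028, 0.002, 1.0], [0.004, -1.0, 0.002]]
wrist_force: [-0.3, 0.3, 7.1]
width: 0.0595
t: 35.8
tool_pos: [0.5391, 0.3393, 0.1794]
orientation: [[1.0, 0.007, -0.028], [0.028, 0.003, 1.0], [0.007, -1.0, 0.003]]
wrist_force: [0.2, 0.2, -1.7]
width: 0.0594
t: 36.6
tool_pos: [0.5161, 0.3373, 0.1722]
orientation: [[0.445, -0.003, 0.895], [-0.895, -0.002, 0.445], [0.0, -1.0, -0.003]]
wrist_force: [0.5, -0.6, -1.4]
width: 0.0593
t: 37.4
tool_pos: [0.5172, 0.3378, 0.1742]
orientation: [[0.036, -0.0, 0.999], [-0.999, -0.0, 0.036], [0.0, -1.0, -0.0]]
wrist_force: [0.2, 0.7, -1.6]
width: 0.0594
t 37.4 pos [0.5172 0.3378 0.1742] jaw 2.1 turn -0.1 spin 0.0008 shift [5.239 0.085 1.133] F [ 0.2  0.7 -1.6] w 0.0594 tilt [ 0. -1. -0.]
```

```bash
python3 -m handwheel '[[[0.4,0,0.1],0],[[0.7,0,0.15],0],[[0.7,0,0.15],0],[[0.7,0,0.15],0],[[0.7,0,0.15],0],[[0.7,0,0.15],0],[[0.7,0,0.15],0],[[0.6,0,0.1],0]]'
python3 -m handwheel '[[[0.09,0,0],0],[[0,0.2,0],0],[[0,0.4,0],0],[[0,0.6,0],0],[[0,0.6,0],0],[[0,0.5,0],0],[[0,0.3,0],0],[[0,0,0],0]]'
python3 plan.py .583 .076 .03 2
```

```text
t: 38.2
tool_pos: [0.5818, 0.0782, 0.1746]
orientation: [[0.035, 0.001, 0.999], [-0.999, -0.0, 0.035], [0.0, -1.0, 0.001]]
wrist_force: [0.1, 0.4, -0.5]
width: 0.0599
t: 39.0
tool_pos: [0.579, 0.0764, 0.041]
orientation: [[0.037, -0.006, 0.999], [-0.999, 0.0, 0.037], [-0.0, -1.0, -0.006]]
wrist_force: [0.1, -0.2, -1.7]
width: 0.0594
t 39.0 pos [0.579  0.0764 0.041 ] jaw 2.1 turn -0.1 spin 0.0012 shift [0.011 0.22  0.081] F [ 0.1 -0.2 -1.7] w 0.0594 tilt [-0.    -1.    -0.006]
```

```bash
python3 -m handwheel '[[[0,0.08,0],0],[[0,0.08,0],0],[[0,0.04,0],0],[[0,0,0],0],[[0,0,0],0],[[0,0,0],0],[[0,0,0],0],[[0,0,0],0]]'
python3 plan.py .583 .076 .03 2
```

```text
t: 39.8
tool_pos: [0.5816, 0.0754, 0.0344]
orientation: [[0.035, 0.0, 0.999], [-0.999, 0.0, 0.035], [-0.0, -1.0, 0.0]]
wrist_force: [0.4, 0.2, -1.9]
width: 0.0594
t 39.8 pos [0.5816 0.0754 0.0344] jaw 2.0 turn -0.0 spin 0.0002 shift [-0.011  0.089  0.027] F [ 0.4  0.2 -1.9] w 0.0594 tilt [-0. -1.  0.]
```

```bash
python3 -m handwheel '[[[0,0.04,0],0],[[0,0.02,0],0],[[0,0.02,0],0],[[0,0,0],0],[[0,0,0],0],[[0,0,0],0],[[0,0,0],0],[[0,0,0],0]]'
python3 plan.py .583 .076 .03 2
python3 -m handwheel '[[[0,0,0],0],[[0,0,0],0],[[0,0,0],0],[[0,0,0],0],[[0,-0.1,0],0],[[0,-0.4,0],0],[[0,-0.7,0],0],[[0,-0.8,0],0]]' 1
python3 -m handwheel '[[[0,-0.8,0],0],[[0,-0.6,0],0],[[0,0,-0.6],-0.09],[[0,0,-0.6],-0.09],[[0,0,-0.6],-0.09],[[0,0,-0.6],-0.09],[[0,0,-0.2],-0.09],[[0,0,0],-0.09]]' -1
python3 plan.py .41 .02 .05 92
```

```text
t: 40.6
tool_pos: [0.5821, 0.0754, 0.0311]
orientation: [[0.035, 0.001, 0.999], [-0.999, -0.0, 0.035], [0.0, -1.0, 0.001]]
wrist_force: [-1.1, -0.1, 5.0]
width: 0.0594
t 40.6 pos [0.5821 0.0754 0.0311] jaw 2.0 turn -0.0 spin 0.0003 shift [-0.011  0.021  0.018] F [-1.1 -0.1  5. ] w 0.0594 tilt [ 0.    -1.     0.001]
t: 41.4
tool_pos: [0.5803, 0.0754, 0.1301]
orientation: [[0.035, -0.003, 0.999], [-0.999, -0.0, 0.035], [-0.0, -1.0, -0.003]]
wrist_force: [-0.1, -0.4, -0.5]
width: 0.0855
t: 42.2
tool_pos: [0.4574, 0.0403, 0.2007]
orientation: [[0.776, 0.001, 0.631], [-0.631, -0.0, 0.776], [0.001, -1.0, 0.0]]
wrist_force: [0.1, 0.5, -0.5]
width: 0.0002
t 42.2 pos [0.4574 0.0403 0.2007] jaw 50.9 turn 41.1 spin -0.4566 shift [-0.964  3.013 -0.371] F [ 0.1  0.5 -0.5] w 0.0002 tilt [ 0.001 -1.     0.   ]
```

```bash
python3 -m handwheel '[[[0,0,0],-0.09],[[0,0,0],-0.09],[[0,0,0],-0.09],[[0,0,0],-0.09],[[0,0,0],-0.09],[[0,0,0],-0.0066],[[0,0,0],0],[[0,0,0],0]]'
python3 plan.py .44 .02 .058 92
python3 - <<'E'
from h import *
t=robot.camera("top");s=robot.camera("side")
cv2.imwrite("pics/c1.png",np.hstack([cv2.resize(t[155:245,250:370],(400,300),interpolation=2),cv2.resize(s[150:270,260:420],(400,300),interpolation=2)])[...,::-1])
E
```

```text
t: 43.0
tool_pos: [0.4584, 0.0408, 0.2004]
orientation: [[1.0, 0.0, -0.028], [0.028, -0.0, 1.0], [0.0, -1.0, -0.0]]
wrist_force: [-0.2, -0.1, -0.5]
width: 0.0002
t 43.0 pos [0.4584 0.0408 0.2004] jaw 91.6 turn 0.4 spin -0.0043 shift [-0.384  2.849 -0.402] F [-0.2 -0.1 -0.5] w 0.0002 tilt [ 0. -1. -0.]
```

View pics/c1.png

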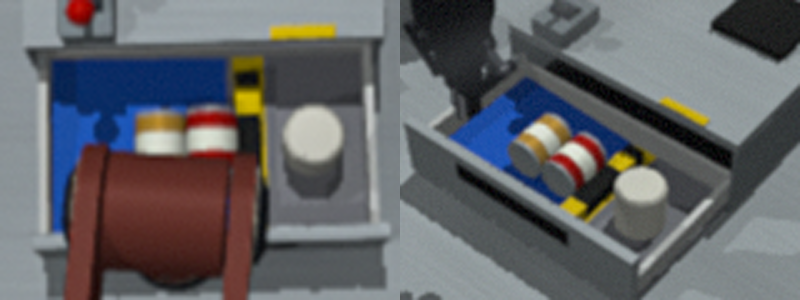

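Everything is loaded: both tins lie side by side against the chock, and the cup is upright. Now I'll descend in front of the panel.

```bash
python3 -m handwheel '[[[-0.3,0,-0.3],-0.004],[[-0.08,0.2,-0.1],0],[[0,0.5,0],0],[[0,0.6,0],0],[[0,0.6,0],0],[[0,0.5,0],0],[[0,0.4,0],0],[[0,0.05,0],0]]'
python3 -m handwheel '[[[0.2,0,0],0],[[0.2,0,0],0],[[0.15,0,0],0],[[0.1,0,0],0],[[0.15,0,0],0],[[0.15,0,0],0],[[0.15,0,0],0],[[0.15,0,0],0]]'
python3 -m handwheel '[[[0.15,0,0],0],[[0.15,0,0],0],[[0.15,0,0],0],[[0.15,0,0],0],[[0.15,0,0],0],[[0.15,0,0],0],[[0.15,0,0],0],[[0.15,0,0],0]]'
python3 plan.py .644 .02 .058 92
```

```text
t: 43.9
tool_pos: [0.4373, 0.0206, 0.0542]
orientation: [[0.999, -0.007, -0.035], [0.035, 0.001, 0.999], [-0.007, -1.0, 0.001]]
wrist_force: [-0.9, 0.8, -0.4]
width: -0.0
t: 44.7
tool_pos: [0.5031, 0.0224, 0.0578]
orientation: [[0.999, -0.0, -0.036], [0.036, -0.0, 0.999], [-0.0, -1.0, -0.0]]
wrist_force: [-3.0, -0.6, 2.3]
width: 0.0001
t: 45.5
tool_pos: [0.563, 0.0246, 0.0576]
orientation: [[0.999, -0.0, -0.036], [0.036, -0.0, 0.999], [-0.0, -1.0, -0.0]]
wrist_force: [-2.1, -2.0, 0.8]
width: -0.0
t 45.5 pos [0.563  0.0246 0.0576] jaw 92.1 turn -0.1 spin 0.0009 shift [ 1.616 -0.008 -0.148] F [-2.1 -2.   0.8] w -0.0 tilt [-0. -1. -0.]
```

```bash
python3 -m handwheel '[[[0.15,0,0],0],[[0.15,0,0],0],[[0.15,0,0],0],[[0.15,0,0],0],[[0.15,0,0],0],[[0.12,0,0],0],[[0.1,0,0],0],[[0.1,0,0],0]]'
python3 -m handwheel '[[[0.08,0,0],0],[[0.06,0,0],0],[[0.06,0,0],0],[[0.06,0,0],0],[[0.05,0,0],0],[[0.05,0,0],0],[[0.04,0,0],0],[[0,0,0],0]]'
python3 plan.py .644 .02 .058 92
```

```text
t: 46.3
tool_pos: [0.6163, 0.0267, 0.0578]
orientation: [[0.999, -0.0, -0.036], [0.036, 0.0, 0.999], [-0.0, -1.0, 0.0]]
wrist_force: [-1.8, -1.4, 0.3]
width: 0.0001
t: 47.1
tool_pos: [0.6368, 0.0274, 0.0581]
orientation: [[0.999, 0.002, -0.036], [0.036, 0.0, 0.999], [0.002, -1.0, 0.0]]
wrist_force: [-1.6, 0.1, -1.4]
width: 0.0001
t 47.1 pos [0.6368 0.0274 0.0581] jaw 92.1 turn -0.1 spin 0.0008 shift [ 0.139  0.002 -0.154] F [-1.6  0.1 -1.4] w 0.0001 tilt [ 0.002 -1.     0.   ]
```

```bash
python3 -m handwheel '[[[0.03,0,0],0],[[0.03,0,0],0],[[0.03,0,0],0],[[0.02,0,0],0],[[0.02,0,0],0],[[0,0,0],0],[[0,0,0],0],[[0,0,0],0]]'
python3 -m handwheel '[[[0.02,0,0],0],[[0.02,0,0],0],[[0.02,0,0],0],[[0,0,0],0],[[0,0,0],0],[[0,0,0],0],[[0,0,0],0],[[0,0,0],0]]'
```

```text
t: 47.9
tool_pos: [0.6415, 0.0275, 0.0579]
orientation: [[0.999, -0.003, -0.036], [0.036, -0.0, 0.999], [-0.003, -1.0, -0.0]]
wrist_force: [-4.5, 0.4, 4.5]
width: 0.0
t: 48.7
tool_pos: [0.6414, 0.0275, 0.0579]
orientation: [[0.999, -0.011, -0.037], [0.037, -0.0, 0.999], [-0.011, -1.0, -0.0]]
wrist_force: [-16.6, -0.8, 13.0]
width: -0.0003
```

```bash
python3 -m handwheel '[[[-0.1,0,0],0],[[-0.3,0,0],0],[[-0.3,0,0],0],[[-0.3,-0.4,0],0],[[0,-0.6,0],0],[[0,-0.6,0],0],[[0,-0.6,0],0],[[0,0,0],0]]'
python3 plan.py .615 .130 .17 92
python3 - <<'E'
from h import *
t=robot.camera("top");s=robot.camera("side")
cv2.imwrite("pics/d1.png",np.hstack([cv2.resize(t[75:195,240:400],(400,300),interpolation=2),cv2.resize(s[110:230,260:420],(400,300),interpolation=2)])[...,::-1])
a=blobs(t,(0,150,60),(8,255,255),(262,145,285,170),5);b=blobs(s,(0,150,60),(8,255,255),(305,130,335,155),5)
for k in a+b:print(k['c'],k['box'])
if a and b:print(tri(a[0]['c'],b[0]['c']))
E
```

```text
t: 49.5
tool_pos: [0.5989, 0.0256, 0.1739]
orientation: [[0.999, 0.011, -0.036], [0.036, -0.001, 0.999], [0.011, -1.0, -0.001]]
wrist_force: [0.9, -0.2, 0.9]
width: -0.0002
t 49.5 pos [0.5989 0.0256 0.1739] jaw 92.1 turn -0.1 spin 0.0009 shift [0.393 0.079 2.075] F [ 0.9 -0.2  0.9] w -0.0002 tilt [ 0.011 -1.    -0.001]
[283.66666667 146.83333333] [283, 145, 2, 4]
[273.71111111 157.8       ] [270, 154, 8, 8]
```

View pics/d1.png

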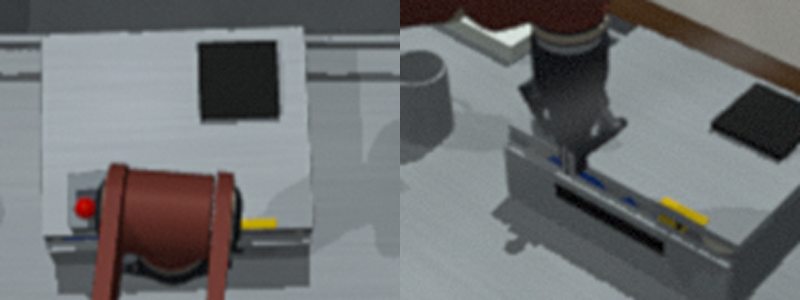

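```bash
python3 - <<'E'
from h import *
t=robot.camera("top");g=cv2.cvtColor(t,cv2.COLOR_RGB2GRAY);cv2.imwrite("pics/d1full.png",t[...,::-1])
for c in(350,356,268):print(c,[int(v) for v in g[160:200,c]])
s=robot.camera("side");cv2.imwrite("pics/d2.png",cv2.resize(s[150:220,300:400],(800,560),interpolation=2)[...,::-1])
E
```

```text
350 [142, 147, 148, 144, 144, 133, 91, 57, 59, 68, 75, 95, 116, 75, 54, 61, 64, 68, 78, 87, 88, 86, 86, 87, 87, 87, 86, 85, 86, 86, 109, 143, 145, 146, 146, 145, 145, 145, 146, 147]
356 [143, 145, 144, 145, 148, 138, 85, 52, 60, 70, 73, 90, 103, 73, 59, 63, 65, 69, 81, 87, 88, 86, 88, 86, 88, 87, 90, 85, 87, 110, 143, 147, 146, 145, 146, 146, 145, 144, 148, 147]
268 [131, 131, 129, 127, 127, 119, 107, 128, 138, 85, 52, 74, 92, 119, 143, 105, 68, 65, 65, 65, 70, 84, 87, 87, 88, 87, 88, 89, 88, 88, 86, 88, 107, 142, 150, 147, 145, 147, 149, 148]
```

View pics/d2.png

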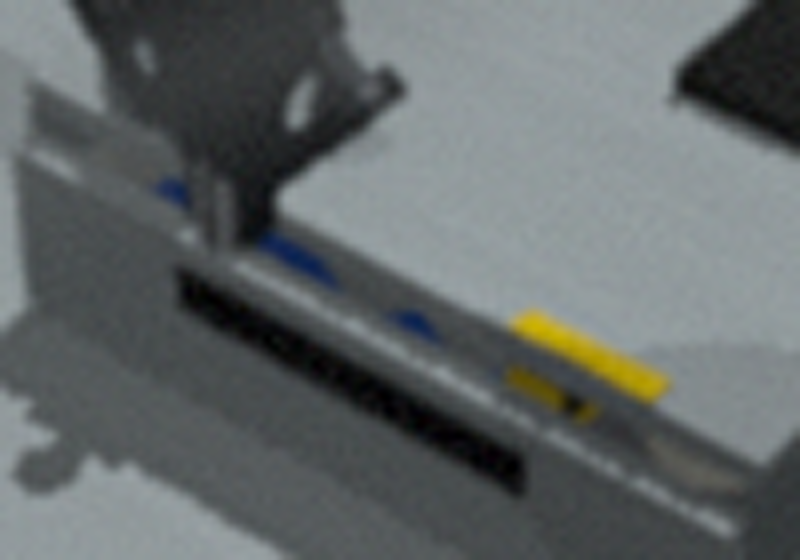

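```bash
python3 - <<'E'
from h import *
for c,u,o in((350,165.8,172.8),(356,165.6,172.6),(268,168.8,175)):
    a=ray("top",(c,u),.11);b=ray("top",(c,o),.086);print(a.round(4),b.round(4),'open',round((a-b)[0]-.014,4))
E
python3 -m handwheel '[[[0,0,0],0],[[0,0,0],0],[[0,0,0],0],[[0,0,0],0],[[0,0,0],0],[[0,0,0],0],[[0,0,0],0],[[0,0,0],0]]'
```

```text
[ 0.6717 -0.0924  0.11  ] [ 0.6557 -0.0936  0.086 ] open 0.0021
[ 0.6724 -0.1106  0.11  ] [ 0.6563 -0.1122  0.086 ] open 0.0021
[0.6625 0.1564 0.11  ] [0.6489 0.1589 0.086 ] open -0.0004
t: 50.5
tool_pos: [0.5955, 0.0258, 0.1679]
orientation: [[0.999, 0.0, -0.036], [0.036, 0.0, 0.999], [0.0, -1.0, -0.0]]
wrist_force: [-1.1, -0.2, 0.4]
width: -0.0
```

The apparent gap is only the slot above the 86 mm panel. The edges give an opening of −0.4 to 2.1 mm, and the push ended on a hard stop, so the drawer is home. Next is the lever, with its tip at about (0.676, 0.132, 0.185).

```bash
python3 -m handwheel '[[[0,0,0.4],0],[[0.1,0,0.5],0],[[0.1,0,0.5],0],[[0.1,0,0.5],0],[[0,0,0.2],0],[[0,0,0],0],[[0,0,0],0],[[0,0,0],0]]'
python3 plan.py .712 .134 .168 92
python3 -m handwheel '[[[0.2,0,0],0],[[0.2,0,0],0],[[0.2,0,0],0],[[0.2,0,0],0],[[0.2,0,0],0],[[0.2,0,0],0],[[0.2,0,0],0],[[0.1,0,0],0]]'
python3 plan.py .712 .134 .168 92
```

```text
t: 51.3
tool_pos: [0.6066, 0.1303, 0.1678]
orientation: [[0.999, -0.0, -0.035], [0.035, -0.0, 0.999], [-0.0, -1.0, -0.0]]
wrist_force: [0.4, 0.0, -0.8]
width: 0.0002
t 51.3 pos [0.6066 0.1303 0.1678] jaw 92.0 turn -0.0 spin 0.0002 shift [ 2.11e+00 -5.00e-03  1.00e-03] F [ 0.4  0.  -0.8] w 0.0002 tilt [-0. -1. -0.]
t: 52.1
tool_pos: [0.6827, 0.1341, 0.1678]
orientation: [[0.999, 0.0, -0.036], [0.036, 0.0, 0.999], [0.0, -1.0, 0.0]]
wrist_force: [-0.6, 0.3, 1.1]
width: 0.0001
t 52.1 pos [0.6827 0.1341 0.1678] jaw 92.1 turn -0.1 spin 0.0009 shift [ 0.586 -0.005 -0.022] F [-0.6  0.3  1.1] w 0.0001 tilt [ 0. -1.  0.]
```

```bash
python3 -m handwheel '[[[0.1,0,0],0],[[0.1,0,0],0],[[0.1,0,0],0],[[0.1,0,0],0],[[0.1,0,0],0],[[0.05,0,0],0],[[0.04,0,0],0],[[0,0,0],0]]'
python3 -m handwheel '[[[0.04,0,0],0],[[0.04,0,0],0],[[0.04,0,0],0],[[0.02,0,0],0],[[0.02,0,0],0],[[0,0,0],0],[[0,0,0],0],[[0,0,0],0]]'
python3 plan.py .712 .134 .168 92
```

```text
t: 52.9
tool_pos: [0.7054, 0.135, 0.1671]
orientation: [[0.999, -0.017, -0.037], [0.037, -0.002, 0.999], [-0.017, -1.0, -0.001]]
wrist_force: [-23.0, -2.5, 8.7]
width: 0.0002
t: 53.7
tool_pos: [0.7058, 0.1351, 0.167]
orientation: [[0.999, -0.038, -0.037], [0.037, -0.004, 0.999], [-0.038, -0.999, -0.002]]
wrist_force: [-50.2, -4.7, 22.5]
width: -0.0001
t 53.7 pos [0.7058 0.1351 0.167 ] jaw 92.1 turn -0.1 spin 0.0015 shift [ 0.122 -0.024 -0.025] F [-50.2  -4.7  22.5] w -0.0001 tilt [-0.038 -0.999 -0.002]
```

Hard stop reached. I'll back off and check.

```bash
python3 -m handwheel '[[[-0.3,0,0],0],[[-0.6,0,0],0],[[-0.7,0,0],0],[[-0.7,0,-0.5],0],[[-0.7,0,-0.7],0],[[-0.7,-0.3,-0.7],0],[[-0.7,-0.3,-0.7],0],[[-0.5,-0.3,-0.6],0]]'
python3 -m handwheel '[[[0,0,-0.7],0],[[0,0,-0.7],0],[[0,0,-0.7],0],[[0,0,-0.7],0],[[0,0,-0.7],0],[[0,0,0],0],[[0,0,0],0],[[0,0,0],0]]'
python3 - <<'E'
from h import *
t=robot.camera("top");s=robot.camera("side")
a=blobs(t,(0,150,60),(8,255,255),(262,130,290,170),5);b=blobs(s,(0,150,60),(8,255,255),(305,110,360,160),5)
for k in a+b:print(k['c'],k['box'])
if a and b:print(tri(a[0]['c'],b[0]['c']))
g=cv2.cvtColor(t,cv2.COLOR_RGB2GRAY)
for c in(270,300,350):print(c,[int(v) for v in g[160:182,c]])
cv2.imwrite("pics/e1.png",np.hstack([cv2.resize(t[75:195,240:400],(400,300),interpolation=2),cv2.resize(s[110:230,260:420],(400,300),interpolation=2)])[...,::-1])
E
```

```text
t: 54.5
tool_pos: [0.481, -0.0322, 0.2125]
orientation: [[0.999, 0.001, -0.037], [0.037, -0.001, 0.999], [0.001, -1.0, -0.001]]
wrist_force: [0.8, -0.6, 0.6]
width: 0.0001
t: 55.3
tool_pos: [0.4889, -0.2052, 0.212]
orientation: [[0.999, 0.001, -0.037], [0.037, 0.0, 0.999], [0.001, -1.0, 0.0]]
wrist_force: [0.6, -0.2, 0.3]
width: 0.0001
[273.25641026 139.92307692] [270, 137, 7, 7]
270 [132, 130, 131, 132, 130, 114, 74, 59, 69, 59, 52, 73, 87, 96, 98, 80, 67, 67, 65, 66, 70, 86]
300 [160, 163, 159, 159, 161, 163, 165, 146, 83, 50, 71, 89, 114, 137, 98, 45, 21, 45, 64, 74, 86, 88]
350 [160, 161, 162, 158, 158, 145, 103, 63, 63, 86, 91, 114, 131, 86, 61, 63, 65, 68, 77, 84, 87, 85]
```

View pics/e1.png

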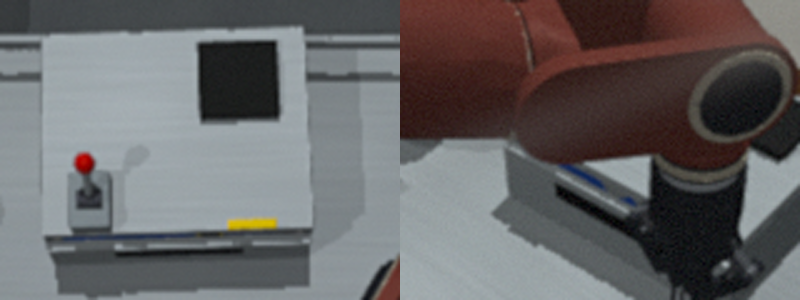

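```bash
python3 -m handwheel '[[[-0.1,0,0.8],0],[[0,0,0.8],0],[[0,0,0.8],0],[[0,0,0.8],0],[[0,0,0.8],0],[[0,0,0.8],0],[[0,0,0.8],0],[[0,0,0.8],0]]'
python3 -m handwheel '[[[0,0,0.8],0],[[0,0,0.8],0],[[0,0,0.8],0],[[0,0,0.8],0],[[0,0,0.6],0],[[0,0,0],0],[[0,0,0],0],[[0,0,0],0]]'
python3 - <<'E'
from h import *
t=robot.camera("top");s=robot.camera("side")
a=blobs(t,(0,150,60),(8,255,255),(262,130,290,170),5);b=blobs(s,(0,150,60),(8,255,255),(305,110,370,160),5)
for k in a+b:print(k['c'],k['box'])
x1=tri(a[0]['c'],b[0]['c'])[0];x0=np.array([.6764,.1321,.1851]);d=x1-x0;print(x1)
c=np.hypot(d[0],d[1]);print('chord',c,'swing rad',2*np.arcsin(np.hypot(c,d[2])/.12),'mean lean from chord slope',np.arctan2(-d[2],c))
cv2.imwrite("pics/f1.png",np.hstack([cv2.resize(t[120:195,250:350],(400,300),interpolation=2),cv2.resize(s[110:230,260:420],(400,300),interpolation=2)])[...,::-1])
E
```

```text
t: 56.2
tool_pos: [0.4713, 0.1162, 0.2121]
orientation: [[0.999, 0.001, -0.038], [0.038, 0.0, 0.999], [0.001, -1.0, 0.0]]
wrist_force: [0.9, -0.6, -0.2]
width: -0.0004
t: 57.0
tool_pos: [0.4648, 0.3032, 0.2118]
orientation: [[0.999, 0.0, -0.036], [0.036, -0.0, 0.999], [0.0, -1.0, -0.0]]
wrist_force: [-0.2, 0.3, 0.5]
width: 0.0
[273.175 139.95 ] [270, 137, 7, 7]
[331.51428571 134.77142857] [328, 132, 8, 7]
[0.73098853 0.13400273 0.18257025]
chord 0.054621684517682886 swing rad 0.9462464113730334 mean lean from chord slope 0.04628102852566929
```

View pics/f1.png

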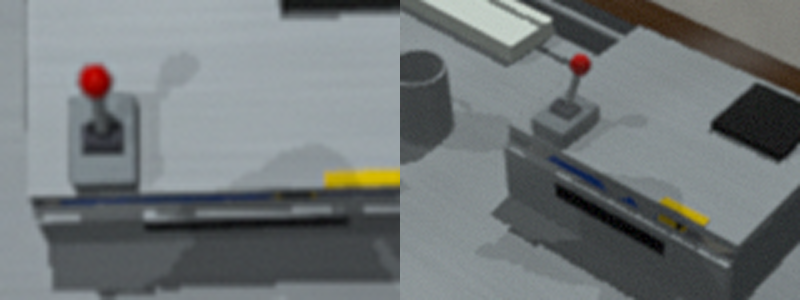

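The lever has swung 0.95 rad and ends at about 1.02 rad. The panel edge is still flush, and the robot is clear of everything, so I'm handing in.

```bash
python3 -c "
from plant import robot
print(robot.finish_job())"
```

```text
the job is handed in; nothing more can be done
None
```

The drawer is loaded, closed and locked, and I handed the job in at about 57 s of the 210 s allowed; no verdict was given.

- **Load:** The rightmost chock lies on the stripe. The red and brass tins (green was absent) lie front to back on the ramp against it. The one cup present stands mouth down in the right bay. The last full picture before closing showed all of this in place.
- **Drawer:** I pushed it gently until it stopped firmly. A gap showed in the side view, but it was the slot above the front panel. The measured edges gave an opening of −0.4 to 2.1 mm, and at the last look they had not moved.
- **Lever:** It is against its back stop, at about 1.0 rad (1.02 by two-view measurement). My push there peaked at about 50 N at the wrist, with the fingertips. That is under the 120 N wrist limit, but harder than needed.
- **Not checked:** Once the drawer was shut I could see the load only in part, through that slot. I did not measure the tamper and pitcher again, though nothing came close to them.

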